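Pry the snap-in cover off the bead caddy

ROBOT

A 6-joint arm with a two-finger parallel gripper is mounted at the origin on a cart in front of the work surface, level with it; the furniture and walls round the work are solid. World frame = base frame: x ahead of the robot, y to its left, z up, the work surface at z = 0. Lengths are in mm, angles in rad, forces in N, time in s.
With the tool pointing down it reaches from about 350 to 775 mm from the base axis. Payload 7.3 kg.
Tool frame: the origin (TCP) lies at the very end of the fingers, on their centre line; the grasp point (between the pads) lies 19 mm behind it; z points along the fingers, y is the line along which they close (so a half turn about z gives the same grasp; the last joint's range is limited). The gripper opens to 92 mm and grips with 3 to 60 N. Pads are 19 mm wide; open, the fingers measure 130 mm over their backs; the gripper's body (75 mm by 190 mm) begins 47 mm behind the grasp point.
Start: joints at [1.096, 0.342, 1.524, -0, 1.275, -0.146], TCP at [169.513, 496.903, 201.241] pointing down, gripper open.
Joint ranges: [-2.53, 2.53], [-0.77, 2.02], [0.04, 2.7], [-1, 4.14], [0.28, 2.66], [-3.11, 3.11]. Speed limits (rad/s): [2.57, 2.57, 3.14, 3.14, 3.14, 3.14].

INTERFACE

Orientations are given as [roll, pitch, yaw] about the fixed x, y, z axes, in that order (R = Rz(yaw) Ry(pitch) Rx(roll)).
In Python, from plant import bot gives the robot as it stands.
- The arm moves only by the tool jog_arm, never from a script. Its argument "targets" is a list of rows, each an object with "xyz": the shift along the tool's x, y, z as a fraction of full scale, a list of three; "spin": the turn about the tool's z as a fraction of full scale. In form: [{"xyz": [x, y, z], "spin": spin}, ...]. A call has exactly 10 rows; each row shifts and turns the commanded pose from where the row before left it, along the tool's axes as they then stand; what a row does not reach is not made up. Full scale, the value 1, is 80 mm for a shift and 0.1 rad for a turn. A row lasts 1/8 s, in which the tool goes at most 62.5 mm and 10.7 degrees, less where a joint would pass 70% of its speed; a pose out of reach is approached as far as the arm can. A call with a number of a shift or a turn outside -1 to 1 is refused whole. A call with a gripper value outside its range is refused whole. "gripper" is the opening in per cent of the stroke, from 0 (shut) to 100 (fully open), set as the call begins (left out, the last holds). The fingers move at their own pace and stop on an object; the grip force is fixed at half the most. Time passes only in rows, so rows that do not move let the fingers close, or fill a call up. It gives the time, the measured TCP pose, the force, the opening and the grip force at its end, in the units of the state.
- bot.get_obs(): the state, without advancing time (a new reading comes with each control period).
- bot.capture(name): name is "scene" or "top"; returns the picture (400x640x3 uint8, blue, green, red); there is no depth.
- bot.get_calibration(name): a dict with "vfov" (degrees; the focal length in pixels is half the picture's height over the tangent of half this angle, whatever the lens; pixels are square), "cx", "cy" (the principal point, pixels), "eye" and "rotation" of the camera in the world. Camera axes: x right, y down, z forward; pixel columns grow to the right and rows downward; lengths in mm; the calibration is good to about 2 mm. A picture is of the moment at which its call begins. get_calibration takes no time and is no camera call.
- bot.close_job(): hands the job in; it is judged then, once.
The state is a dict: "time": time; "joint_positions": joint angles; "dq": joint speeds; "tau": joint torques, N m; "tool_pos": TCP position; "tcp_rot": TCP orientation; "contact_force": force on the tool from outside, world axes, zero at the start; "moment": the same for the moment, N m; "grip_width": finger opening in mm; "finger_force": force on a finger pad.
Only numpy, scipy, OpenCV 4.12 (cv2) and the standard library are available. Lean on these libraries where they do the work, as an engineer would, in place of code of your own. Each camera call takes 0.05 s, during which the arm holds its last target. There are 200 camera calls.

TASK

Take the flat pry bar, put its blade down the sloping notch in the caddy's rim and in under the edge of the white cover, and lever the cover up until it has snapped out of its catches. Then lay the bar down on the table, lift the loosened cover off, and lay it flat, top side up, on the bare table beside the caddy, without shifting the other things on the table.

Things in the scene. Friction and masses are not known exactly. Their poses are not given: they have to be found in the camera images.
- caddy: blue bead caddy fixed to the table, 134x108x60 mm; rim top z 60. Origin on the table below the centre of the cover's pocket; x (walls -66 to +68 mm) points to the end with the pry notch, y +-54, z up. The cover fills the pocket (x +-51.5, y +-31.5), flush with the rim, its underside resting at z 42; two sprung catches in the long walls (x 25) hold it down.
- pry_sill (a point): middle of the pry notch's rounded sill, the fulcrum for the blade: top of a round bar of 3 mm radius along y (caddy frame x 64.5, z 44 mm). The notch through the +x rim is 30 mm wide (y +-15) and open above the sill. A 4 mm blade sloping 38 deg, tip down and inward, lower face on the sill, passes about 2 mm under the cover's lower edge.
- ramp_foot (a point): foot of the ramp that falls inward from the sill at 38 deg under the cover's edge, at the wall that stops the blade's tip (caddy frame x 40, y 0, z 25 mm); there about 28 mm of the blade lie inside the sill
- cover: white snap-in cover, 100x60x18 mm, 0.15 kg, with a grey panel and an orange mark at the notch end. Origin: centre of its underside; x to the notch end, z up. A rounded rib (x 18 to 32 mm, lowest 10 mm of the side) stands 4 mm out of each long side, under a catch. Flush with the rim it offers no grip; once popped it lifts freely.
- cover_edge (a point): middle of the lower edge at the cover's notch end (cover frame x 50, y 0, z 0 mm). About 15 N up pries it; some 8 mm up (blade level or its tip a little higher) it snaps out and the catches then carry it about 15 mm above its seated height, the cover sloping 8 deg, far end still seated. Grip it then across the 60 mm width, x 32 to 50 mm.
- pry_bar: flat pry bar, 165 mm long, 0.16 kg: red handle 100x22x20 mm (x -85 to +15) and a straight flat steel blade 18 mm wide, 4 mm thick (x 15 to 80, z 8 to 12 mm). Origin: centre of the underside as it lies on the table; x points to the blade's tip, z up. It is the same either side up.
- bar_tip (a point): middle of the blade's end (x 80, y 0, z 10 mm in the bar's frame)
- bar_handle (a point): middle of the handle's thickness, a good place to grip, 100 mm behind the tip (x -20, y 0, z 10 mm in the bar's frame)
- tape: roll of masking tape, 104x102x25 mm, bystander
- jar: small paint jar with a white ribbed lid, 46 mm wide, 46 mm high, bystander
- black_stapler: dark stapler, 114x32x37 mm, bystander
- candle: tea light, 39 mm wide, 21 mm high, bystander
- shell: half walnut shell, 34x44x15 mm, bystander
- cone: pine cone, 65 mm, bystander
There are look-alikes about, which are no part of the job. There is more than one size of the caddy; the one meant has the size given above.

How it is judged (in metres and radians):
On the way, in this order (a step that is already met when the one before it is completed fails the run):
1. the blade's tip is down the notch and in under the cover's edge, the cover still snapped in (x of bar_tip in the frame of caddy between 0.03 and 0.048 m and y of bar_tip in the frame of caddy between -0.016 and 0.016 m and z of bar_tip in the frame of caddy below 0.042 m and z of cover_edge in the frame of caddy below 0.046 m), for 0.1 s.
2. the cover has snapped up out of its catches, with the blade still under its edge (z of cover_edge in the frame of caddy above 0.0525 m and x of bar_tip in the frame of caddy below 0.055 m and horizontal distance between cover and caddy below 0.015 m), for 0.1 s.
At the end, for the whole second after the job is handed in: The cover lies on the bare table (underside within 8 mm of it, top up, tilt under 0.1 rad) with its centre 85 to 400 mm from the caddy's centre, the pry bar lies on the table (handle middle under 18 mm, tip under 25 mm high), both at rest and released (height (world z) of cover below 0.008 m and angle between cover's own z axis and vertical below 0.1 rad and horizontal distance between cover and caddy between 0.085 and 0.4 m and linear speed of each of cover, pry_bar below 0.02 m/s and height (world z) of bar_handle below 0.018 m and height (world z) of bar_tip below 0.025 m); the robot touches nothing.
It fails at once if a bystander is shifted by more than 25 mm (distance of any of tape, jar, black_stapler, candle, shell, cone from where it was at the start of the episode above 0.025 m).
It also fails if it takes over 64 s, if anything falls off the work surface, if the arm or the gripper's body presses on something with over 40 N, if the wrist force passes 120 N, or if a joint passes its speed limit or range.

## Working session

There is one attempt and no reset: what is moved stays moved. The work goes in short steps, Python scripts to look and compute and a tool call to move; the robot and the scene stay as the last step left them, time stands still between calls to the robot, and variables do not carry over. Pictures are saved under pics/ and viewed, at most 10 in all, crops included, and the job is handed in when it is done.

Besides the shell and the picture viewer there is one more tool, called after ">>>" as name(argument=value, ...), one argument or row to a line, values as JSON. jog_arm: Moves the arm, as the interface text tells. Shift numbers are shares of 80 mm and turn numbers shares of 0.1 rad, none past 1 either way. Its arguments: {"type":"object","properties":{"targets":{"type":"array","items":{"type":"object","properties":{"xyz":{"type":"array","items":{"type":"number"}},"spin":{"type":"number"}}}},"gripper":{"type":"number"}},"required":["targets"]}

```bash
ls; mkdir -p pics
python3 - <<'E'
from plant import bot
import cv2
for n in("scene","top"):
    cv2.imwrite(f"pics/{n}0.png",bot.capture(n)); print(bot.get_calibration(n))
print(bot.get_obs())
E
```

```text
pics
{'vfov': 46.543351220224416, 'cx': 314.3580222741665, 'cy': 195.05576893013836, 'eye': array([-387.57298044, -551.68338339,  781.08601359]), 'rotation': array([-2.12881771e+00, -1.67975942e-03, -1.05403857e+00])}
{'vfov': 48.26611405932338, 'cx': 322.9983495039213, 'cy': 201.5152820408924, 'eye': array([ 496.48165955,  -26.31375505, 1551.08607577]), 'rotation': array([-3.07289981,  0.01123827, -1.55469374])}
{'time': 0.1, 'joint_positions': array([ 1.09602984e+00,  3.42658061e-01,  1.52493453e+00,  1.28965331e-05,
        1.27539829e+00, -1.45997880e-01]), 'dq': array([-2.38947243e-04, -2.44241145e-03, -6.50939714e-04, -8.55134583e-05,
       -1.41582424e-03,  1.60902796e-03]), 'tau': array([ 1.96139110e-03, -4.31996369e+01, -2.44693959e+01,  7.19117350e-02,
        5.26217488e-02, -1.18947896e-04]), 'tool_pos': array([169.29817549, 496.52738925, 200.60733295]), 'tcp_rot': array([-3.14021109e+00, -2.15615545e-04,  2.81282013e+00]), 'contact_force': array([ 0.24345918,  0.73781252, -0.86347241]), 'moment': array([-0.03384815,  0.02055279,  0.00380202]), 'finger_force': 0.0, 'grip_width': 92.20323108108191}
```

View pics/scene0.png

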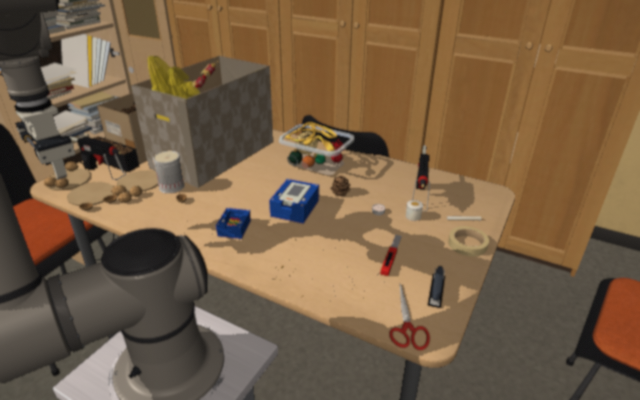

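View pics/top0.png

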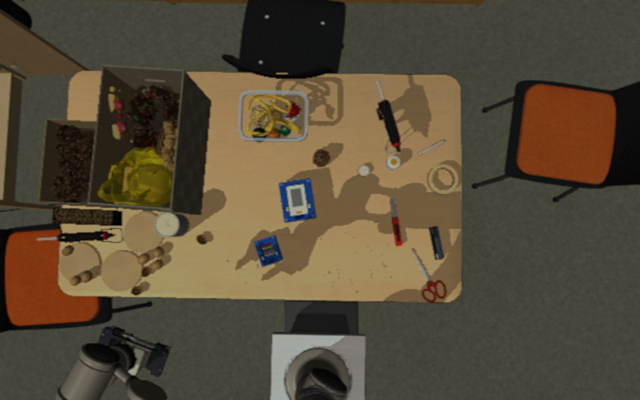

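The scene shows the target caddy near (297,200) in top and (295,200) in scene. A smaller blue decoy is at (268,250) in top. The red pry bar is at (396,222) in top, with its blade pointing up in the image. I'll zoom in on both.

```bash
cat > h.py <<'E'
import numpy as np
from scipy.spatial.transform import Rotation as R
from plant import bot
def cam(n):
    c=bot.get_calibration(n); f=200/np.tan(np.radians(c['vfov']/2))
    return f,c['cx'],c['cy'],np.array(c['eye']),R.from_euler('xyz',c['rotation']).as_matrix()
def ray(n,u,v,z):
    f,cx,cy,e,M=cam(n); d=M@[(u-cx)/f,(v-cy)/f,1]; return e+d*(z-e[2])/d[2]
def proj(n,P):
    f,cx,cy,e,M=cam(n); q=(np.atleast_2d(P)-e)@M; return np.c_[cx+f*q[:,0]/q[:,2],cy+f*q[:,1]/q[:,2]]
E
python3 - <<'E'
from h import *
import cv2
def crop(n,u,v,w,h,s): 
    i=cv2.imread(f"pics/{n}0.png")[v:v+h,u:u+w]; return cv2.resize(i,None,fx=s,fy=s,interpolation=cv2.INTER_CUBIC)
a=np.hstack([crop("top",270,170,60,60,6),crop("top",375,190,60,60,6)])
b=np.hstack([crop("scene",260,170,75,60,5),crop("scene",370,225,69,60,5)])
b=b[:, :720]; 
print(a.shape,b.shape)
cv2.imwrite("pics/c0.png",np.vstack([a[:300],b[:,:720]]))
for u,v in((297,200),(268,250),(396,222),(437,242),(442,178)): print(ray("top",u,v,30))
for u,v in((295,200),(390,257)): print(ray("scene",u,v,30))
E
```

```text
(360, 720, 3) (300, 720, 3)
[604.68111304  81.42246358  30.        ]
[433.01833688 176.51445146  30.        ]
[ 534.87988809 -256.75084117   30.        ]
[ 469.43009834 -395.59413215   30.        ]
[ 687.63521626 -412.93255928   30.        ]
[606.05670653  78.27931633  30.        ]
[ 497.86261136 -268.77369654   30.        ]
```

View pics/c0.png

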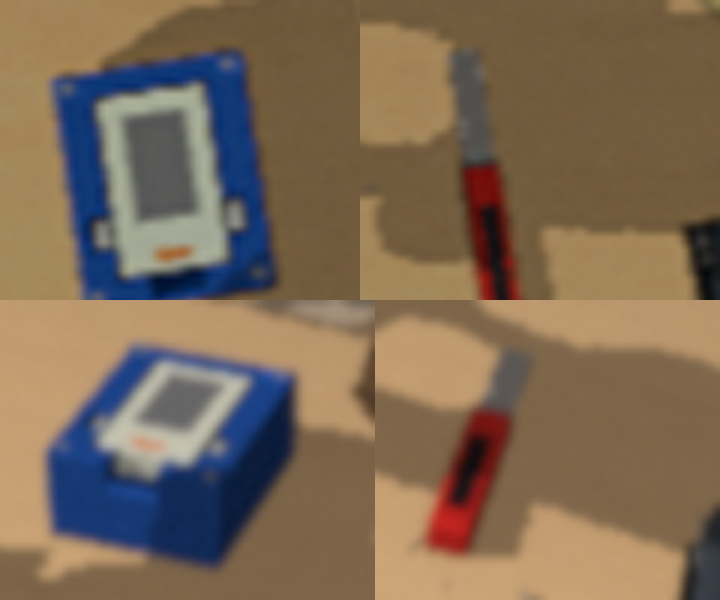

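The caddy's orange mark and notch face the robot (−x). The bar's blade points away from the robot (+x), with the red handle nearer. Next I'll fit both poses to the colour silhouettes in the two views.

```bash
cat > fit.py <<'E'
from h import *
import cv2
from scipy.optimize import minimize
def box(x0,x1,y0,y1,z0,z1): return np.array([[x,y,z] for x in(x0,x1) for y in(y0,y1) for z in(z0,z1)],float)
def place(P,p): 
    c,s=np.cos(p[2]),np.sin(p[2]); return np.c_[p[0]+c*P[:,0]-s*P[:,1],p[1]+s*P[:,0]+c*P[:,1],P[:,2]]
S=8
def mask(img,win,kind):
    u,v,w,h=win; i=cv2.resize(img[v:v+h,u:u+w],None,fx=S,fy=S,interpolation=cv2.INTER_CUBIC).astype(int)
    b,g,r=i[...,0],i[...,1],i[...,2]
    m=(b>1.5*r)&(b>40) if kind=='blue' else (r>2.2*g)&(r>70)
    cs,_=cv2.findContours(m.astype(np.uint8),cv2.RETR_EXTERNAL,cv2.CHAIN_APPROX_NONE)
    c=cv2.convexHull(max(cs,key=cv2.contourArea)); o=np.zeros(m.shape,np.uint8); cv2.fillConvexPoly(o,c,1); return o
def fit(items,P,p0):
    def cost(p):
        t=0
        for n,win,m in items:
            q=(proj(n,place(P,p))-win[:2]+.5)*S-.5
            o=np.zeros(m.shape,np.uint8); cv2.fillConvexPoly(o,np.round(cv2.convexHull(q.astype(np.float32))*16).astype(int),1,shift=4)
            t+=(o!=m).sum()/m.sum()
        return t
    best=None
    for k in range(3):
        st=best.x if best else np.array(p0)
        sx=np.vstack([st]+[st+d for d in np.diag([8,8,.1])]); r=minimize(cost,st,method='Nelder-Mead',options=dict(initial_simplex=sx,xatol=.01,fatol=1e-5))
        if best is None or r.fun<best.fun: best=r
    return best.x,best.fun
E
python3 - <<'E'
from fit import *
I={n:cv2.imread(f"pics/{n}0.png") for n in("scene","top")}
W={'blue':{'top':(270,170,60,62),'scene':(262,172,65,55)},'red':{'top':(380,190,30,60),'scene':(370,225,40,60)}}
B={'blue':box(-66,68,-54,54,0,60),'red':box(-85,15,-11,11,0,20)}
p0={'blue':(605,80,-3.0),'red':(520,-260,.1)}
for k in W:
    it=[(n,W[k][n],mask(I[n],W[k][n],k)) for n in W[k]]
    print(k,'both',fit(it,B[k],p0[k]))
    for t in it: print('  ',t[0],fit([t],B[k],p0[k]))
E
```

```text
blue both (array([605.32492377,  80.60969718,  -2.93907828]), np.float64(0.17528508544833007))
   top (array([605.53057731,  79.88863517,  -2.95408817]), np.float64(0.05290368974409839))
   scene (array([609.14208639,  81.41384597,  -2.88968331]), np.float64(0.09813907534351222))
red both (array([ 5.40172806e+02, -2.55799840e+02,  1.92934861e-01]), np.float64(0.48883531005365466))
   top (array([ 5.38193621e+02, -2.57078019e+02,  1.71056112e-01]), np.float64(0.22596534435746327))
   scene (array([ 5.45609144e+02, -2.54777944e+02,  1.94385723e-01]), np.float64(0.236288))
```

```bash
cat > ov.py <<'E'
from fit import *
def overlay(img,n,win,Ps,s):
    u,v,w,h=win; i=cv2.resize(img[v:v+h,u:u+w],None,fx=s,fy=s,interpolation=cv2.INTER_CUBIC)
    for P,c in Ps:
        q=((proj(n,P)-[u,v]+.5)*s-.5)
        for a in range(len(P)):
            for b in range(a):
                if bin(a^b).count('1')==1: cv2.line(i,tuple(np.round(q[a]).astype(int)),tuple(np.round(q[b]).astype(int)),c,1)
    return i
E
python3 - <<'E'
from ov import *
I={n:cv2.imread(f"pics/{n}0.png") for n in("scene","top")}
c=(605.3,80.6,-2.945); b=(540.,-256.5,.18)
Ps=[(place(box(-66,68,-54,54,0,60),c),(0,255,0)),(place(box(-50,50,-30,30,59.9,60),c),(0,255,255)),(place(box(-85,15,-11,11,0,20),b),(0,255,0)),(place(box(15,80,-9,9,8,12),b),(255,255,0))]
a=np.hstack([overlay(I['top'],'top',(275,172,48,58),Ps,7),overlay(I['scene'],'scene',(262,172,64,58),Ps,7)[:, :448]])
d=np.hstack([overlay(I['top'],'top',(375,190,48,60),Ps,5)[:300],overlay(I['scene'],'scene',(365,228,64,50),Ps,6)[:300]])
a=cv2.resize(a,None,fx=.72,fy=.72); d=d[:,:a.shape[1]]; d=cv2.copyMakeBorder(d,0,0,0,max(0,a.shape[1]-d.shape[1]),0)
cv2.imwrite("pics/ov1.png",np.vstack([a,d])); print(np.vstack([a,d]).shape)
E
```

```text
(592, 564, 3)
```

View pics/ov1.png

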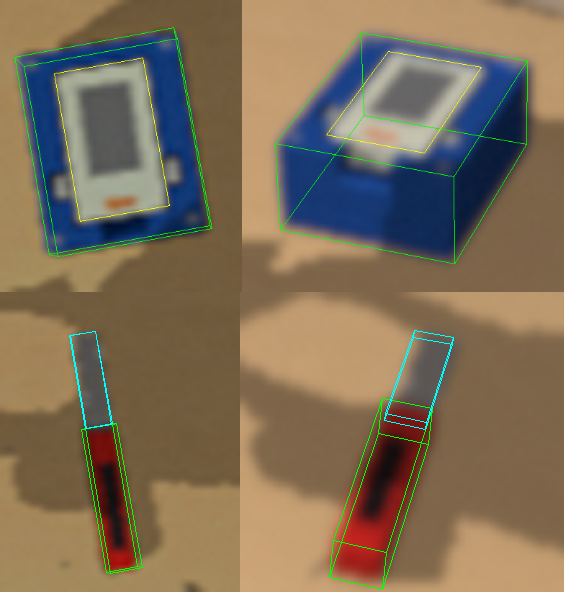

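```bash
cat > plan.py <<'E'
from h import *
# rows from pose p (xyz,yaw; tool down) through waypoints (x,y,z,yaw,nrows)
def plan(wps,p=None,verbose=1):
    o=bot.get_obs()
    if p is None: p=[*o['tool_pos'],o['tcp_rot'][2]]
    p=np.array(p,float); rows=[]
    for *w,n in wps:
        w=np.array(w,float); w[3]=p[3]+(w[3]-p[3]+np.pi)%(2*np.pi)-np.pi
        for k in range(n):
            t=p+(w-p)/(n-k); d=t[:3]-p[:3]; c,s=np.cos(p[3]),np.sin(p[3])
            a=np.round(np.array([c*d[0]+s*d[1],s*d[0]-c*d[1],-d[2]])/80,3); sp=round(-(t[3]-p[3])/.1,3)
            rows.append((a,sp)); a=a*80
            p=np.array([p[0]+c*a[0]+s*a[1],p[1]+s*a[0]-c*a[1],p[2]-a[2],p[3]-sp*.1])
    for i in range(0,len(rows),10):
        print("; ".join(f"{list(map(float,a))} {s}" for a,s in rows[i:i+10]))
    print("end",p.round(2))
E
python3 - <<'E'
from plan import *
plan([(450,200,200,3.31,7),(520,-259,110,3.31,9),(520,-259,40,3.31,2),(520,-259,2.5,3.31,2)])
E
```

```text
[-0.645, -0.339, 0.001] -0.71; [-0.62, -0.384, 0.001] -0.71; [-0.591, -0.427, 0.001] -0.71; [-0.559, -0.468, 0.001] -0.71; [-0.524, -0.507, 0.001] -0.711; [-0.487, -0.543, 0.001] -0.71; [-0.448, -0.576, 0.002] -0.711; [0.011, -0.645, 0.125] 0.0; [0.011, -0.645, 0.125] 0.0; [0.011, -0.645, 0.125] 0.0
[0.011, -0.645, 0.125] 0.0; [0.011, -0.645, 0.125] 0.0; [0.011, -0.644, 0.125] 0.0; [0.011, -0.645, 0.125] 0.0; [0.011, -0.644, 0.125] 0.0; [0.011, -0.645, 0.125] 0.0; [0.0, 0.0, 0.437] 0.0; [0.0, 0.0, 0.438] 0.0; [0.0, 0.0, 0.234] 0.0; [0.0, 0.0, 0.234] 0.0
end [ 520.03 -259.02    2.53    3.31]
```

>>> jog_arm(
  targets=[
    {"xyz": [-0.645,-0.339,0],"spin": -0.71},
    {"xyz": [-0.62,-0.384,0],"spin": -0.71},
    {"xyz": [-0.591,-0.427,0],"spin": -0.71},
    {"xyz": [-0.559,-0.468,0],"spin": -0.71},
    {"xyz": [-0.524,-0.507,0],"spin": -0.71},
    {"xyz": [-0.487,-0.543,0],"spin": -0.71},
    {"xyz": [-0.448,-0.576,0],"spin": -0.71},
    {"xyz": [0.011,-0.645,0.125],"spin": 0},
    {"xyz": [0.011,-0.645,0.125],"spin": 0},
    {"xyz": [0.011,-0.645,0.125],"spin": 0},
  ],
  gripper=100,
)

```text
time: 1.35
tool_pos: [473.4, 45.6, 170.6]
tcp_rot: [3.141, -0.0, -2.973]
contact_force: [1.1, 0.5, -0.7]
grip_width: 92.1
finger_force: 0.0
```

>>> jog_arm(
  targets=[
    {"xyz": [0.011,-0.645,0.125],"spin": 0},
    {"xyz": [0.011,-0.645,0.125],"spin": 0},
    {"xyz": [0.011,-0.645,0.125],"spin": 0},
    {"xyz": [0.011,-0.645,0.125],"spin": 0},
    {"xyz": [0.011,-0.645,0.125],"spin": 0},
    {"xyz": [0.011,-0.645,0.125],"spin": 0},
    {"xyz": [0,0,0.3],"spin": 0},
    {"xyz": [0,0,0.3],"spin": 0},
    {"xyz": [0,0,0],"spin": 0},
    {"xyz": [0,0,0],"spin": 0},
  ],
)

```text
time: 2.6
tool_pos: [520.6, -259.0, 63.9]
tcp_rot: [-3.141, 0.001, -2.973]
contact_force: [0.6, -0.3, -0.1]
grip_width: 91.9
finger_force: 0.0
```

Run:
```python
from ov import *
o=bot.get_obs(); print(o['time'],o['tool_pos'],o['tcp_rot'],o['contact_force'],o['joint_positions'])
b=(540.,-256.5,.17)
Ps=[(place(box(-85,15,-11,11,0,20),b),(0,255,0)),(place(box(15,80,-9,9,8,12),b),(255,255,0))]
S={n:bot.capture(n) for n in("scene","top")}
for n in S: cv2.imwrite(f"pics/{n}1.png",S[n])
a=np.hstack([overlay(S['top'],'top',(365,180,70,75),Ps,5),overlay(S['scene'],'scene',(350,200,85,75),Ps,5)])
cv2.imwrite("pics/v2.png",a)
```

```text
2.6 [ 520.55273679 -258.96234958   63.89257192] [-3.14110545e+00  6.18697109e-04 -2.97322493e+00] [ 0.56678769 -0.30978084 -0.13124193] [-5.93456582e-01  5.80002239e-01  1.54343237e+00  8.76005544e-05
  1.01737408e+00 -2.33266649e+00]
```

View pics/v2.png

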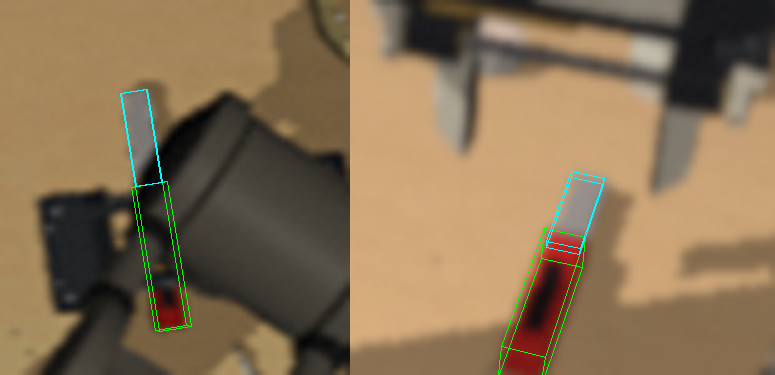

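The bar matches its overlay and the open fingers straddle it. Now I'll go down and close.

>>> jog_arm(
  targets=[
    {"xyz": [0,0,0.3],"spin": 0},
    {"xyz": [0,0,0.3],"spin": 0},
    {"xyz": [0,0,0.16],"spin": 0},
    {"xyz": [0,0,0],"spin": 0},
    {"xyz": [0,0,0],"spin": 0},
    {"xyz": [0,0,0],"spin": 0},
    {"xyz": [0,0,0],"spin": 0},
    {"xyz": [0,0,0],"spin": 0},
    {"xyz": [0,0,0],"spin": 0},
    {"xyz": [0,0,0],"spin": 0},
  ],
)

```text
time: 3.95
tool_pos: [520.2, -258.8, 2.4]
tcp_rot: [3.141, 0.0, -2.973]
contact_force: [-0.2, 0.0, -0.4]
grip_width: 91.9
finger_force: 0.0
```

>>> jog_arm(
  targets=[
    {"xyz": [0,0,0],"spin": 0},
    {"xyz": [0,0,0],"spin": 0},
    {"xyz": [0,0,0],"spin": 0},
    {"xyz": [0,0,0],"spin": 0},
    {"xyz": [0,0,0],"spin": 0},
    {"xyz": [0,0,0],"spin": 0},
    {"xyz": [0,0,0],"spin": 0},
    {"xyz": [0,0,0],"spin": 0},
    {"xyz": [0,0,-0.6],"spin": 0},
    {"xyz": [0,0,-0.6],"spin": 0},
  ],
  gripper=0,
)

```text
time: 5.2
tool_pos: [519.8, -258.6, 99.0]
tcp_rot: [3.14, -0.001, -2.973]
contact_force: [0.6, -0.9, 0.3]
grip_width: 0.9
finger_force: 0.0
```

Run:
```python
from plan import *
import cv2
o=bot.get_obs(); print(o)
S={n:bot.capture(n) for n in("scene","top")}
for n in S: cv2.imwrite(f"pics/{n}2.png",S[n])
a=cv2.resize(S['scene'][170:290,340:480],None,fx=5,fy=5,interpolation=cv2.INTER_CUBIC)
cv2.imwrite("pics/v3.png",a)
```

```text
{'time': 5.2, 'joint_positions': array([-5.93686404e-01,  5.38567031e-01,  1.50679335e+00,  1.09968011e-04,
        1.09785618e+00, -2.33269404e+00]), 'dq': array([-4.12123173e-04, -4.74515434e-01, -4.04293157e-01, -1.08688138e-03,
        8.51731496e-01, -3.18041081e-04]), 'tau': array([ 2.09520240e-01, -4.78465390e+01, -1.98398066e+01, -6.95410115e-02,
       -8.84151645e-01,  4.69864040e-03]), 'tool_pos': array([ 519.76327522, -258.5796523 ,   99.04421089]), 'tcp_rot': array([ 3.14040090e+00, -1.10742101e-03, -2.97343085e+00]), 'contact_force': array([ 0.56277848, -0.90875449,  0.30041305]), 'moment': array([ 0.00114278,  0.03505497, -0.02311462]), 'finger_force': 0.0, 'grip_width': 0.8783230991233107}
```

View pics/v3.png

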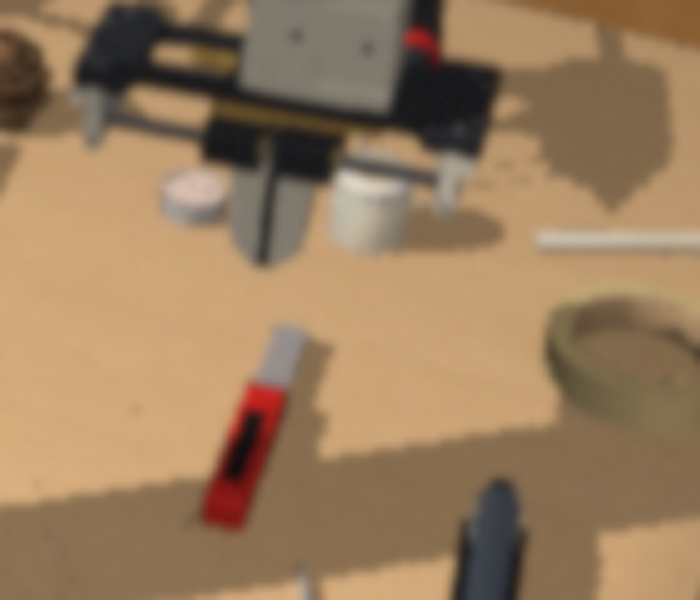

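Run:
```python
from ov import *
print((proj("scene",[520,-259,99])-[340,170])*5, (proj("scene",[520,-259,2])-[340,170])*5,(proj("scene",[540-85,-256.5-14,10])-[340,170])*5)
print(proj("top",[[520,-259,99],[520,-259,2]]))
W={'top':(380,190,30,60),'scene':(370,225,40,60)}
for k in (0,2):
    it=[(n,W[n],mask(cv2.imread(f"pics/{n}{k}.png"),W[n],'red')) for n in W if not(k==2 and n=='top')]
    print(fit(it,box(-85,15,-11,11,0,20),(520,-260,.1)))
```

```text
[[260.4349159  295.63508006]] [[243.55119771 447.18200088]] [[217.24293761 516.07762847]]
[[399.90519476 226.11717285]
 [395.4007184  226.50019693]]
(array([ 5.40172806e+02, -2.55799840e+02,  1.92934861e-01]), np.float64(0.48883531005365466))
(array([ 5.44732789e+02, -2.55389037e+02,  1.95118007e-01]), np.float64(0.2609458230479408))
```

The grasp missed. In the scene image the closed fingertips (265,265) sit above the projected TCP (260,296), so the real tips may be higher than reported. I'll touch the bare table beside the bar to find out.

>>> jog_arm(
  targets=[
    {"xyz": [0,0.7,0],"spin": 0},
    {"xyz": [0,0,0.5],"spin": 0},
    {"xyz": [0,0,0.45],"spin": 0},
    {"xyz": [0,0,0.1],"spin": 0},
    {"xyz": [0,0,0.02],"spin": 0},
    {"xyz": [0,0,0.02],"spin": 0},
    {"xyz": [0,0,0.02],"spin": 0},
    {"xyz": [0,0,0.02],"spin": 0},
    {"xyz": [0,0,0.02],"spin": 0},
    {"xyz": [0,0,0],"spin": 0},
  ],
)

```text
time: 6.55
tool_pos: [510.7, -203.6, 6.3]
tcp_rot: [3.141, -0.0, -2.973]
contact_force: [0.2, -1.2, -0.9]
grip_width: 0.4
finger_force: 0.0
```

Run:
```python
from plan import *
import cv2
o=bot.get_obs(); print(o['tool_pos'],o['contact_force'],o['joint_positions'],o['dq'])
S={n:bot.capture(n) for n in("scene","top")}
for n in S: cv2.imwrite(f"pics/{n}3.png",S[n])
A=[]
for n in S:
    p=proj(n,o['tool_pos'])[0]; print(n,p); u,v=int(p[0])-35,int(p[1])-45
    c=cv2.resize(S[n][v:v+75,u:u+75],None,fx=5,fy=5,interpolation=cv2.INTER_CUBIC)
    cv2.circle(c,tuple(int(t) for t in (p-[u,v]+.5)*5),3,(0,255,0),-1); A.append(c)
cv2.imwrite("pics/v4.png",np.hstack(A))
```

```text
[ 510.71384918 -203.57597039    6.31561329] [ 0.21084435 -1.21397266 -0.91876303] [-5.18769290e-01  6.13764932e-01  1.68314965e+00  1.02850286e-04
  8.44867104e-01 -2.25786166e+00] [ 0.00011009 -0.00138781 -0.00225041 -0.00121089  0.00045459  0.00065982]
scene [367.71980829 253.36767017]
top [379.47847438 228.92320684]
```

View pics/v4.png

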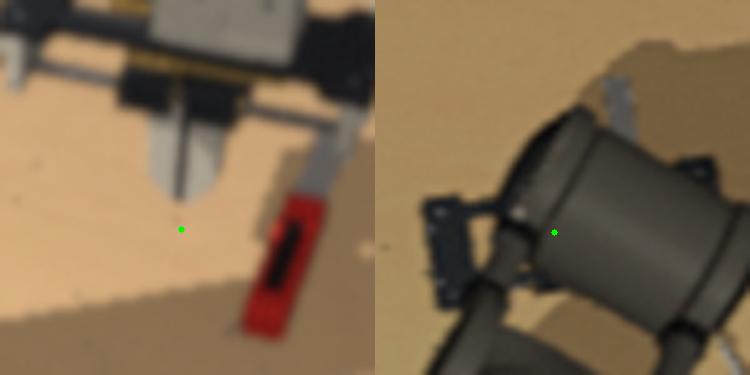

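>>> jog_arm(
  targets=[
    {"xyz": [0,0,0.02],"spin": 0},
    {"xyz": [0,0,0.02],"spin": 0},
    {"xyz": [0,0,0.02],"spin": 0},
    {"xyz": [0,0,0.02],"spin": 0},
    {"xyz": [0,0,0],"spin": 0},
    {"xyz": [0,0,0],"spin": 0},
    {"xyz": [0,0,0],"spin": 0},
    {"xyz": [0,0,0],"spin": 0},
    {"xyz": [0,0,0],"spin": 0},
    {"xyz": [0,0,0],"spin": 0},
  ],
)

```text
time: 7.9
tool_pos: [510.8, -203.6, 0.0]
tcp_rot: [3.142, 0.0, -2.973]
contact_force: [0.2, 0.1, 0.3]
grip_width: 0.5
finger_force: 0.0
```

>>> jog_arm(
  targets=[
    {"xyz": [0,0,0.02],"spin": 0},
    {"xyz": [0,0,0.02],"spin": 0},
    {"xyz": [0,0,0.02],"spin": 0},
    {"xyz": [0,0,0],"spin": 0},
    {"xyz": [0,0,0],"spin": 0},
    {"xyz": [0,0,0],"spin": 0},
    {"xyz": [0,0,0],"spin": 0},
    {"xyz": [0,0,0],"spin": 0},
    {"xyz": [0,0,0],"spin": 0},
    {"xyz": [0,0,0],"spin": 0},
  ],
)

```text
time: 9.15
tool_pos: [510.8, -203.6, -4.8]
tcp_rot: [3.142, 0.0, -2.973]
contact_force: [-0.1, 0.2, 0.2]
grip_width: 0.6
finger_force: 0.0
```

>>> jog_arm(
  targets=[
    {"xyz": [0,0,0.03],"spin": 0},
    {"xyz": [0,0,0.03],"spin": 0},
    {"xyz": [0,0,0.03],"spin": 0},
    {"xyz": [0,0,0.03],"spin": 0},
    {"xyz": [0,0,0],"spin": 0},
    {"xyz": [0,0,0],"spin": 0},
    {"xyz": [0,0,0],"spin": 0},
    {"xyz": [0,0,0],"spin": 0},
    {"xyz": [0,0,0],"spin": 0},
    {"xyz": [0,0,0],"spin": 0},
  ],
)

```text
time: 10.4
tool_pos: [510.8, -203.6, -14.4]
tcp_rot: [3.142, 0.0, -2.973]
contact_force: [0.6, -0.7, 0.3]
grip_width: 0.7
finger_force: 0.0
```

Nothing touched at −14.4, so the real fingertips are about 19 mm above the reported point, which matches the image. I'll grasp the bar again at this height.

>>> jog_arm(
  targets=[
    {"xyz": [0,0,-0.45],"spin": 0},
    {"xyz": [0,0,-0.1],"spin": 0},
    {"xyz": [0,-0.35,0],"spin": 0},
    {"xyz": [0,-0.35,0],"spin": 0},
    {"xyz": [0,0,0],"spin": 0},
    {"xyz": [0,0,0],"spin": 0},
    {"xyz": [0,0,0.15],"spin": 0},
    {"xyz": [0,0,0.2],"spin": 0},
    {"xyz": [0,0,0.2],"spin": 0},
    {"xyz": [0,0,0],"spin": 0},
  ],
  gripper=100,
)

```text
time: 11.65
tool_pos: [519.0, -257.8, -16.5]
tcp_rot: [3.139, -0.003, -2.973]
contact_force: [0.0, -0.3, 0.2]
grip_width: 91.2
finger_force: 0.0
```

>>> jog_arm(
  targets=[
    {"xyz": [0,0,0],"spin": 0},
    {"xyz": [0,0,0],"spin": 0},
    {"xyz": [0,0,0],"spin": 0},
    {"xyz": [0,0,0],"spin": 0},
    {"xyz": [0,0,0],"spin": 0},
    {"xyz": [0,0,0],"spin": 0},
    {"xyz": [0,0,0],"spin": 0},
    {"xyz": [0,0,0],"spin": 0},
    {"xyz": [0,0,0],"spin": 0},
    {"xyz": [0,0,0],"spin": 0},
  ],
  gripper=0,
)

```text
time: 12.9
tool_pos: [520.2, -258.9, -14.4]
tcp_rot: [-3.141, 0.0, -2.973]
contact_force: [0.5, -0.5, -0.5]
grip_width: 21.4
finger_force: 30.0
```

Run:
```python
from plan import *
plan([(520.2,-258.9,70,-2.973,3),(416,43,70,-2.945,7)],p=(520.2,-258.9,-14.4,-2.973))
```

```text
[-0.0, 0.0, -0.352] -0.0; [-0.0, 0.0, -0.352] -0.0; [-0.0, 0.0, -0.351] -0.0; [0.093, 0.563, -0.0] -0.04; [0.091, 0.563, -0.0] -0.04; [0.088, 0.563, -0.0] -0.04; [0.086, 0.564, -0.0] -0.04; [0.084, 0.564, -0.0] -0.04; [0.082, 0.564, -0.0] -0.04; [0.079, 0.565, -0.0] -0.04
end [416.04  42.99  70.    -2.94]
```

>>> jog_arm(
  targets=[
    {"xyz": [0,0,-0.35],"spin": 0},
    {"xyz": [0,0,-0.35],"spin": 0},
    {"xyz": [0,0,-0.35],"spin": 0},
    {"xyz": [0.09,0.563,0],"spin": -0.04},
    {"xyz": [0.09,0.563,0],"spin": -0.04},
    {"xyz": [0.088,0.563,0],"spin": -0.04},
    {"xyz": [0.086,0.564,0],"spin": -0.04},
    {"xyz": [0.084,0.564,0],"spin": -0.04},
    {"xyz": [0.082,0.564,0],"spin": -0.04},
    {"xyz": [0.08,0.565,0],"spin": -0.04},
  ],
)

```text
time: 14.15
tool_pos: [415.5, 44.5, 69.6]
tcp_rot: [3.141, -0.0, -2.946]
contact_force: [-0.3, 0.9, -0.7]
grip_width: 21.9
finger_force: 30.0
```

```bash
cat > look.py <<'E'
from ov import *
# bar box in grip: tilt a (tip down +), grip point g world, bar yaw
def barbox(g,yaw,a,gx=-20):
    out=[]
    for bx in((-85,15,-11,11,-10,10),(15,80,-9,9,-2,2)):
        P=box(*bx); P[:,0]-=gx; c,s=np.cos(a),np.sin(a)
        Q=np.c_[c*P[:,0]+s*P[:,2],P[:,1],-s*P[:,0]+c*P[:,2]]
        c,s=np.cos(yaw),np.sin(yaw); out.append(np.c_[c*Q[:,0]-s*Q[:,1],s*Q[:,0]+c*Q[:,1],Q[:,2]]+g)
    return out
def look(k,a,win,c=(605.3,80.6,-2.945),s=5,n='scene',gx=-20):
    o=bot.get_obs(); g=o['tool_pos']+[0,0,24.4]; yaw=o['tcp_rot'][2]+np.pi
    print(o['time'],o['tool_pos'],o['contact_force'],o['moment'])
    i=bot.capture(n); cv2.imwrite(f"pics/{n}{k}.png",i)
    Ps=[(P,(0,255,0)) for P in barbox(g,yaw,a,gx)]+[(place(box(-66,68,-54,54,0,60),c),(0,255,255)),(place(box(61.5,67.5,-15,15,44,44.1),c),(255,0,255))]
    cv2.imwrite(f"pics/L{k}.png",overlay(i,n,win,Ps,s))
E
python3 - <<'E'
from look import *
look(4,0,(190,140,150,110))
E
```

```text
14.15 [415.52458004  44.47504245  69.5972343 ] [-0.28500045  0.86409593 -0.65188828] [ 0.08195989 -0.0071348  -0.00424825]
```

View pics/L4.png

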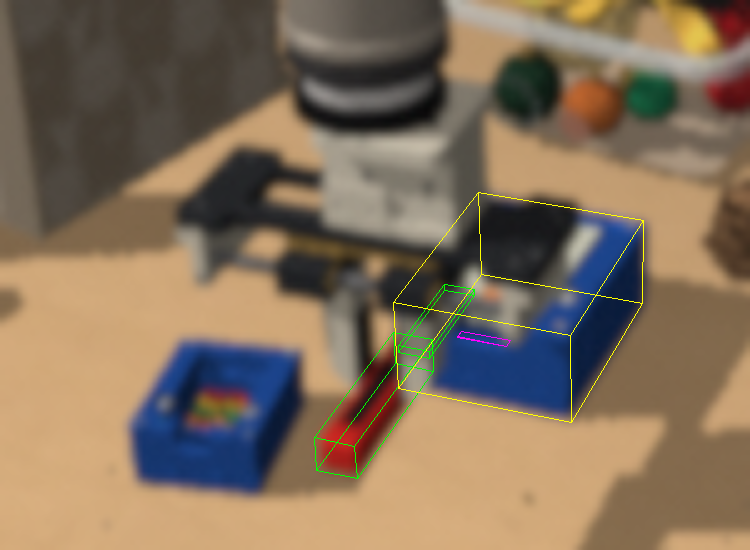

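Run:
```python
from look import *
o=bot.get_obs(); g=o['tool_pos']+[0,0,24.4]; yaw=o['tcp_rot'][2]+np.pi
for a in (0,10,20,30,38,45):
  for gx in(-20,):
    H,B=barbox(g,yaw,np.radians(a),gx); f=lambda P:((proj('scene',P)-[190,140]+.5)*5).astype(int)
    print(a,gx,'butt',f(H[:4].mean(0)),'neck',f(B[:4].mean(0)),'tip',f(B[4:].mean(0)))
c=cv2.resize(cv2.imread("pics/scene4.png")[195:240,245:290],None,fx=13,fy=13,interpolation=cv2.INTER_CUBIC); cv2.imwrite("pics/v5.png",c)
```

```text
0 -20 butt [[325 459]] neck [[404 353]] tip [[450 291]]
10 -20 butt [[325 440]] neck [[404 363]] tip [[450 319]]
20 -20 butt [[326 419]] neck [[404 374]] tip [[448 348]]
30 -20 butt [[328 396]] neck [[402 385]] tip [[444 378]]
38 -20 butt [[332 378]] neck [[401 394]] tip [[440 403]]
45 -20 butt [[335 362]] neck [[399 402]] tip [[435 424]]
```

View pics/v5.png

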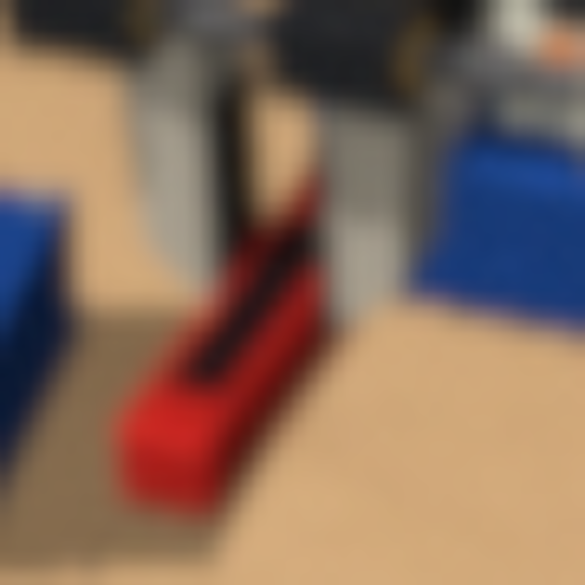

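The bar is level in the grip; the grey shape beside it is the right finger, with the butt around px (270,232). The tool can't tilt, so I'll pivot the bar in the pads: push its tip against the caddy's front wall and raise the grip on an arc. First I need to find the contact.

>>> jog_arm(
  targets=[
    {"xyz": [0,-0.02,0.45],"spin": 0},
    {"xyz": [0,0,0.44],"spin": 0},
    {"xyz": [-0.12,0,0],"spin": 0},
    {"xyz": [-0.12,0,0],"spin": 0},
    {"xyz": [-0.03,0,0],"spin": 0},
    {"xyz": [-0.02,0,0],"spin": 0},
    {"xyz": [-0.02,0,0],"spin": 0},
    {"xyz": [-0.01,0,0],"spin": 0},
    {"xyz": [0,0,0],"spin": 0},
    {"xyz": [0,0,0],"spin": 0},
  ],
)

```text
time: 15.45
tool_pos: [440.7, 46.6, -1.8]
tcp_rot: [3.141, -0.002, -2.945]
contact_force: [-5.1, -0.8, 0.3]
grip_width: 21.8
finger_force: 30.0
```

>>> jog_arm(
  targets=[
    {"xyz": [-0.03,0,0],"spin": 0},
    {"xyz": [-0.004,0,-0.098],"spin": 0},
    {"xyz": [-0.012,0,-0.097],"spin": 0},
    {"xyz": [-0.019,0,-0.096],"spin": 0},
    {"xyz": [-0.027,0,-0.094],"spin": 0},
    {"xyz": [-0.034,0,-0.092],"spin": 0},
    {"xyz": [0,0,0],"spin": 0},
    {"xyz": [0,0,0],"spin": 0},
    {"xyz": [0,0,0],"spin": 0},
    {"xyz": [0,0,0],"spin": 0},
  ],
)

```text
time: 16.7
tool_pos: [451.8, 48.5, 36.5]
tcp_rot: [3.142, 0.0, -2.945]
contact_force: [-4.1, 0.3, -0.9]
grip_width: 21.3
finger_force: 30.0
```

```bash
cat > tilt.py <<'E'
from look import *
def tilt(k,gx=-20,dz=24.4):
    o=bot.get_obs(); yaw=o['tcp_rot'][2]+np.pi; g=o['tool_pos']+[0,0,dz]
    r=np.array(o['tool_pos'])-[605.3,80.6,0]; c,s=np.cos(-2.945),np.sin(-2.945)
    print('t',o['time'],'s,lat,zrep',np.round([c*r[0]+s*r[1],-s*r[0]+c*r[1],r[2]],1),'F',o['contact_force'].round(1),'M',o['moment'].round(2))
    i=bot.capture('scene'); cv2.imwrite(f"pics/scene{k}.png",i)
    u0,v0=225,170; j=cv2.resize(i[v0:v0+90,u0:u0+90],None,fx=8,fy=8,interpolation=cv2.INTER_CUBIC).astype(int)
    m=((j[...,2]>2.2*j[...,1])&(j[...,2]>60)).astype(np.uint8)
    n,l,st,ce=cv2.connectedComponentsWithStats(m); b=1+np.argmax(st[1:,4]); ys,xs=np.where(l==b)
    hull=cv2.convexHull(np.c_[xs,ys].astype(np.int32))
    print('red bbox px',(xs.min()/8+u0,xs.max()/8+u0,ys.min()/8+v0,ys.max()/8+v0),len(xs)/64)
    for a in range(-10,51,5):
        H,_=barbox(g,yaw,np.radians(a),gx); q=proj('scene',H); print(a,'umin %.1f vmax %.1f'%(q[:,0].min(),q[:,1].max()),end=' | ')
    print()
E
python3 -c "
from tilt import *
tilt(5)"
```

```text
t 16.7 s,lat,zrep [156.8   1.5  36.5] F [-4.1  0.3 -0.9] M [0.   0.7  0.08]
red bbox px (np.float64(261.0), np.float64(276.25), np.float64(217.75), np.float64(229.625)) 111.09375
-10 umin 260.4 vmax 240.5 | -5 umin 260.3 vmax 239.2 | 0 umin 260.3 vmax 237.7 | 5 umin 260.3 vmax 236.1 | 10 umin 260.3 vmax 234.3 | 15 umin 260.3 vmax 232.5 | 20 umin 260.3 vmax 230.5 | 25 umin 260.4 vmax 228.4 | 30 umin 260.5 vmax 226.3 | 35 umin 260.8 vmax 224.7 | 40 umin 261.1 vmax 225.7 | 45 umin 261.5 vmax 226.8 | 50 umin 262.0 vmax 227.8 |
```

The tilt is now about 22°, so the method works. I'll continue to about 40° and then back off.

>>> jog_arm(
  targets=[
    {"xyz": [-0.041,0,-0.089],"spin": 0},
    {"xyz": [-0.048,0,-0.086],"spin": 0},
    {"xyz": [-0.054,0,-0.082],"spin": 0},
    {"xyz": [-0.061,0,-0.077],"spin": 0},
    {"xyz": [0,0,0],"spin": 0},
    {"xyz": [0,0,0],"spin": 0},
    {"xyz": [0.15,0,0],"spin": 0},
    {"xyz": [0.15,0,0],"spin": 0},
    {"xyz": [0,0,0],"spin": 0},
    {"xyz": [0,0,0],"spin": 0},
  ],
)

```text
time: 18.0
tool_pos: [444.6, 47.0, 63.6]
tcp_rot: [-3.141, 0.001, -2.946]
contact_force: [0.7, 0.0, -0.7]
grip_width: 21.6
finger_force: 30.0
```

```bash
python3 -c "
from tilt import *
tilt(6)
i=cv2.imread('pics/scene6.png');cv2.imwrite('pics/v6.png',cv2.resize(i[150:240,220:340],None,fx=6,fy=6,interpolation=cv2.INTER_CUBIC))"
```

```text
t 18.0 s,lat,zrep [164.2   1.6  63.6] F [ 0.7  0.  -0.7] M [ 0.06 -0.05  0.05]
red bbox px (np.float64(260.0), np.float64(275.625), np.float64(209.0), np.float64(217.625)) 94.21875
-10 umin 258.6 vmax 233.8 | -5 umin 258.5 vmax 232.4 | 0 umin 258.5 vmax 230.9 | 5 umin 258.5 vmax 229.2 | 10 umin 258.6 vmax 227.4 | 15 umin 258.5 vmax 225.5 | 20 umin 258.5 vmax 223.5 | 25 umin 258.6 vmax 221.3 | 30 umin 258.7 vmax 219.2 | 35 umin 259.0 vmax 218.1 | 40 umin 259.3 vmax 219.1 | 45 umin 259.7 vmax 220.2 | 50 umin 260.2 vmax 221.2 |
```

>>> jog_arm(
  targets=[
    {"xyz": [0,0.02,-0.18],"spin": 0},
    {"xyz": [0,0,-0.175],"spin": 0},
    {"xyz": [-0.1,0,0],"spin": 0},
    {"xyz": [-0.1,0,0],"spin": 0},
    {"xyz": [-0.054,0,0.043],"spin": 0},
    {"xyz": [-0.054,0,0.043],"spin": 0},
    {"xyz": [-0.054,0,0.043],"spin": 0},
    {"xyz": [-0.054,0,0.043],"spin": 0},
    {"xyz": [0,0,0],"spin": 0},
    {"xyz": [0,0,0],"spin": 0},
  ],
)

```text
time: 19.3
tool_pos: [476.6, 55.1, 78.0]
tcp_rot: [3.142, 0.0, -2.945]
contact_force: [0.4, 0.5, -1.6]
grip_width: 20.9
finger_force: 30.0
```

```bash
python3 -c "
from tilt import *
tilt(7)"
```

```text
t 19.3 s,lat,zrep [ 1.312e+02 -1.000e-01  7.800e+01] F [ 0.4  0.5 -1.6] M [ 0.06 -0.14  0.03]
red bbox px (np.float64(264.25), np.float64(282.75), np.float64(197.5), np.float64(208.125)) 107.453125
-10 umin 262.9 vmax 222.0 | -5 umin 262.8 vmax 220.6 | 0 umin 262.8 vmax 219.1 | 5 umin 262.8 vmax 217.4 | 10 umin 262.9 vmax 215.6 | 15 umin 262.8 vmax 213.6 | 20 umin 262.8 vmax 211.6 | 25 umin 262.9 vmax 209.5 | 30 umin 263.1 vmax 207.4 | 35 umin 263.3 vmax 207.2 | 40 umin 263.6 vmax 208.2 | 45 umin 264.0 vmax 209.2 | 50 umin 264.5 vmax 210.2 |
```

>>> jog_arm(
  targets=[
    {"xyz": [-0.054,0,0.043],"spin": 0},
    {"xyz": [-0.054,0,0.043],"spin": 0},
    {"xyz": [-0.054,0,0.043],"spin": 0},
    {"xyz": [0,0,0],"spin": 0},
    {"xyz": [0,0,0],"spin": 0},
    {"xyz": [0,0,0],"spin": 0},
    {"xyz": [0,0,0],"spin": 0},
    {"xyz": [0,0,0],"spin": 0},
    {"xyz": [0,0,0],"spin": 0},
    {"xyz": [0,0,0],"spin": 0},
  ],
)

```text
time: 20.6
tool_pos: [489.2, 57.6, 67.6]
tcp_rot: [3.142, 0.0, -2.945]
contact_force: [0.7, 0.4, -0.3]
grip_width: 21.6
finger_force: 30.0
```

```bash
python3 -c "
from tilt import *
tilt(8)"
```

```text
t 20.6 s,lat,zrep [ 1.184e+02 -1.000e-01  6.760e+01] F [ 0.7  0.4 -0.3] M [ 0.17 -0.34 -0.03]
red bbox px (np.float64(266.5), np.float64(284.75), np.float64(198.5), np.float64(208.625)) 105.171875
-10 umin 265.1 vmax 222.5 | -5 umin 265.0 vmax 221.2 | 0 umin 265.0 vmax 219.6 | 5 umin 265.1 vmax 218.0 | 10 umin 265.1 vmax 216.2 | 15 umin 265.0 vmax 214.3 | 20 umin 265.0 vmax 212.3 | 25 umin 265.1 vmax 210.2 | 30 umin 265.3 vmax 208.1 | 35 umin 265.5 vmax 207.8 | 40 umin 265.9 vmax 208.9 | 45 umin 266.2 vmax 209.9 | 50 umin 266.7 vmax 210.9 |
```

Tilt is about 40° and the tip is at caddy x≈42, z≈28, so step 1 should be met. Now I'll lever the bar down about the sill.

>>> jog_arm(
  targets=[
    {"xyz": [0.048,0,0.061],"spin": 0},
    {"xyz": [0.048,0,0.061],"spin": 0},
    {"xyz": [0.039,0,0.071],"spin": 0},
    {"xyz": [0.039,0,0.071],"spin": 0},
    {"xyz": [0.026,0,0.076],"spin": 0},
    {"xyz": [0.026,0,0.076],"spin": 0},
    {"xyz": [0.012,0,0.08],"spin": 0},
    {"xyz": [0.012,0,0.08],"spin": 0},
    {"xyz": [0,0,0],"spin": 0},
    {"xyz": [0,0,0],"spin": 0},
  ],
)

```text
time: 21.9
tool_pos: [469.7, 53.8, 21.3]
tcp_rot: [3.141, -0.0, -2.945]
contact_force: [-0.1, 0.6, -0.2]
grip_width: 21.7
finger_force: 30.0
```

```bash
python3 -c "
from tilt import *
tilt(9)"
```

```text
t 21.9 s,lat,zrep [138.3  -0.2  21.3] F [-0.1  0.6 -0.2] M [0.06 0.01 0.05]
red bbox px (np.float64(263.875), np.float64(278.625), np.float64(213.375), np.float64(237.5)) 152.234375
-10 umin 263.0 vmax 240.9 | -5 umin 262.9 vmax 239.6 | 0 umin 262.9 vmax 238.2 | 5 umin 263.0 vmax 236.6 | 10 umin 263.0 vmax 234.8 | 15 umin 262.9 vmax 233.0 | 20 umin 262.9 vmax 231.1 | 25 umin 263.0 vmax 229.0 | 30 umin 263.2 vmax 227.0 | 35 umin 263.4 vmax 225.3 | 40 umin 263.7 vmax 226.4 | 45 umin 264.1 vmax 227.4 | 50 umin 264.6 vmax 228.4 |
```

```bash
cat > orange.py <<'E'
from h import *
import cv2
c0=(605.3,80.6,-2.945)
def orange(n,i,win):
    u,v,w,h=win; j=cv2.resize(i[v:v+h,u:u+w],None,fx=8,fy=8,interpolation=cv2.INTER_CUBIC); hsv=cv2.cvtColor(j,cv2.COLOR_BGR2HSV)
    m=((hsv[...,0]>4)&(hsv[...,0]<16)&(hsv[...,1]>120)&(hsv[...,2]>90)).astype(np.uint8)
    ys,xs=np.where(m); return (xs.mean()/8+u,ys.mean()/8+v,len(xs)/64) if len(xs) else None
E
python3 - <<'E'
from orange import *
for k in(0,4,5,6,7,8,9):
    print(k,orange('scene',cv2.imread(f'pics/scene{k}.png'),(278,190,35,25)))
from fit import place
P=np.array([[38.,0,60],[38,0,75]]); print(proj('scene',place(P,c0)))
i=bot.capture('top'); cv2.imwrite('pics/top9.png',i); print(orange('top',i,(285,195,30,25)),orange('top',cv2.imread('pics/top0.png'),(285,195,30,25)), proj('top',place(P,c0)))
E
```

```text
0 None
4 (np.float64(288.14772727272725), np.float64(198.64772727272728), 0.6875)
5 None
6 None
7 None
8 None
9 None
[[289.4067251  197.88270577]
 [289.26762641 193.48523056]]
(np.float64(298.71736947791163), np.float64(211.8559236947791), 7.78125) (np.float64(298.80132978723407), np.float64(212.23617021276596), 7.34375) [[298.62032181 210.31603423]
 [298.32272479 210.09427574]]
```

```bash
cat >> orange.py <<'E'
def orange(n,i,win):
    u,v,w,h=win; j=cv2.resize(i[v:v+h,u:u+w],None,fx=8,fy=8,interpolation=cv2.INTER_CUBIC).astype(float)
    r=j[...,2]-j[...,0]; m=(r>0.6*r.max())&(r>25); ys,xs=np.where(m); return (xs.mean()/8+u,ys.mean()/8+v,m.sum()/64,r.max())
E
python3 - <<'E'
from orange import *
for k in(0,4,5,6,7,8,9):
    print(k,np.round(orange('scene',cv2.imread(f'pics/scene{k}.png'),(281,190,16,13)),2))
E
```

```text
0 [289.42 198.84  16.14  76.  ]
4 [288.27 198.57   8.59  91.  ]
5 [291.08 199.1    8.45  74.  ]
6 [289.47 198.99  13.2   71.  ]
7 [289.96 198.92  14.25  76.  ]
8 [291.1  199.2    8.72  71.  ]
9 [284.27 196.43  22.17  41.  ]
```

>>> jog_arm(
  targets=[
    {"xyz": [0,0,0.07],"spin": 0},
    {"xyz": [0,0,0.07],"spin": 0},
    {"xyz": [-0.005,0,0.05],"spin": 0},
    {"xyz": [0,0,0],"spin": 0},
    {"xyz": [0,0,0],"spin": 0},
    {"xyz": [0,0,0],"spin": 0},
    {"xyz": [0,0,0],"spin": 0},
    {"xyz": [0,0,0],"spin": 0},
    {"xyz": [0,0,0],"spin": 0},
    {"xyz": [0,0,0],"spin": 0},
  ],
)

```text
time: 23.25
tool_pos: [470.0, 53.8, 6.4]
tcp_rot: [3.142, 0.0, -2.945]
contact_force: [-0.3, -0.3, 0.1]
grip_width: 21.7
finger_force: 30.0
```

Run:
```python
from tilt import *
from orange import *
tilt(10)
print(np.round(orange('scene',cv2.imread('pics/scene10.png'),(281,184,20,19)),2))
a=[cv2.resize(cv2.imread(f'pics/scene{k}.png')[170:225,255:330],None,fx=5,fy=5,interpolation=cv2.INTER_CUBIC) for k in (8,10)]
cv2.imwrite('pics/last.png',np.hstack(a))
```

```text
t 23.25 s,lat,zrep [138.   -0.2   6.4] F [-0.3 -0.3  0.1] M [ 0.05 -0.12  0.01]
red bbox px (np.float64(265.375), np.float64(278.875), np.float64(216.0), np.float64(244.75)) 163.828125
-10 umin 263.4 vmax 245.3 | -5 umin 263.3 vmax 244.0 | 0 umin 263.3 vmax 242.6 | 5 umin 263.3 vmax 241.0 | 10 umin 263.4 vmax 239.3 | 15 umin 263.3 vmax 237.5 | 20 umin 263.3 vmax 235.6 | 25 umin 263.4 vmax 233.6 | 30 umin 263.6 vmax 231.5 | 35 umin 263.8 vmax 229.6 | 40 umin 264.1 vmax 230.6 | 45 umin 264.5 vmax 231.6 | 50 umin 265.0 vmax 232.6 | 
[283.95 200.54   8.47  44.  ]
```

View pics/last.png

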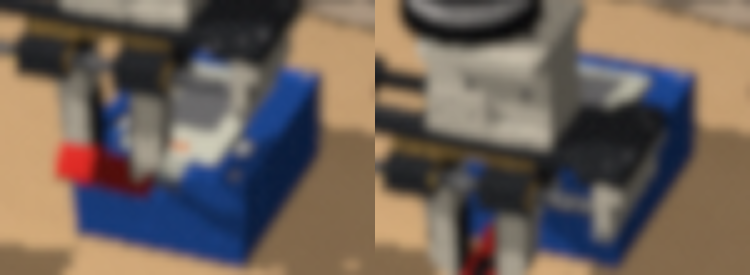

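Run:
```python
from orange import *
from fit import place
i=bot.capture('top'); cv2.imwrite('pics/top10.png',i)
for k in (0,9,10): print(k,np.round(orange('top',cv2.imread(f'pics/top{k}.png'),(290,204,18,15)),2))
P=np.array([[38.,0,60],[34.6,0,72]]); print(proj('top',place(P,c0)))
```

```text
0 [298.77 212.22   8.8  118.  ]
9 [298.71 211.87   9.53 118.  ]
10 [298.64 211.29   8.56 125.  ]
[[298.62032181 210.31603423]
 [298.20279793 209.13250957]]
```

>>> jog_arm(
  targets=[
    {"xyz": [0,0,0.02],"spin": 0},
    {"xyz": [0,0,0.01],"spin": 0},
    {"xyz": [0,0,0],"spin": 0},
    {"xyz": [0,0,0],"spin": 0},
    {"xyz": [0,0,0],"spin": 0},
    {"xyz": [0,0,-0.06],"spin": 0},
    {"xyz": [0,0,-0.06],"spin": 0},
    {"xyz": [0,0,-0.05],"spin": 0},
    {"xyz": [0,0,0],"spin": 0},
    {"xyz": [0,0,0],"spin": 0},
  ],
)

```text
time: 24.6
tool_pos: [469.8, 53.8, 17.5]
tcp_rot: [3.141, -0.0, -2.945]
contact_force: [-0.8, 0.4, -1.9]
grip_width: 21.3
finger_force: 30.0
```

Run:
```python
from orange import *
from tilt import tilt
tilt(11)
i=bot.capture('top'); cv2.imwrite('pics/top11.png',i)
print(np.round(orange('top',i,(290,204,18,15)),2))
```

```text
t 24.6 s,lat,zrep [138.1  -0.2  17.5] F [-0.8  0.4 -1.9] M [0.05 0.15 0.  ]
red bbox px (np.float64(265.0), np.float64(278.875), np.float64(212.5), np.float64(241.375)) 165.140625
-10 umin 263.2 vmax 242.1 | -5 umin 263.1 vmax 240.8 | 0 umin 263.0 vmax 239.3 | 5 umin 263.1 vmax 237.7 | 10 umin 263.1 vmax 236.0 | 15 umin 263.0 vmax 234.2 | 20 umin 263.0 vmax 232.2 | 25 umin 263.1 vmax 230.2 | 30 umin 263.3 vmax 228.1 | 35 umin 263.5 vmax 226.4 | 40 umin 263.9 vmax 227.4 | 45 umin 264.2 vmax 228.5 | 50 umin 264.7 vmax 229.4 | 
[298.18 210.6    8.81 128.  ]
```

The orange mark has moved 1.6 px up in the top view and stays there, so the cover has popped. I'll lower the bar slightly, then pull it straight out.

>>> jog_arm(
  targets=[
    {"xyz": [0,0,0.06],"spin": 0},
    {"xyz": [0,0,0.055],"spin": 0},
    {"xyz": [0,0,0],"spin": 0},
    {"xyz": [0.1,0,0],"spin": 0},
    {"xyz": [0.2,0,0],"spin": 0},
    {"xyz": [0.25,0,0],"spin": 0},
    {"xyz": [0.25,0,0],"spin": 0},
    {"xyz": [0,0,-0.1],"spin": 0},
    {"xyz": [0,0,0],"spin": 0},
    {"xyz": [0,0,0],"spin": 0},
  ],
)

```text
time: 25.95
tool_pos: [408.3, 41.3, 16.7]
tcp_rot: [-3.141, 0.002, -2.945]
contact_force: [0.4, -0.6, -2.0]
grip_width: 21.7
finger_force: 30.0
```

Run:
```python
from orange import *
from tilt import tilt
tilt(12)
i=bot.capture('top'); cv2.imwrite('pics/top12.png',i)
print(np.round(orange('top',i,(290,204,18,15)),2))
print(np.round(orange('scene',cv2.imread('pics/scene12.png'),(281,186,18,16)),2))
from fit import place
P=np.array([[38.,0,60],[34.6,0,72]]); print(proj('top',place(P,c0)),proj('scene',place(P,c0)))
print(bot.get_obs()['joint_positions'])
```

```text
t 25.95 s,lat,zrep [200.9   0.   16.7] F [ 0.4 -0.6 -2. ] M [0.05 0.05 0.01]
red bbox px (np.float64(255.25), np.float64(269.875), np.float64(226.625), np.float64(256.125)) 175.96875
-10 umin 253.3 vmax 256.7 | -5 umin 253.1 vmax 255.4 | 0 umin 253.1 vmax 253.9 | 5 umin 253.1 vmax 252.3 | 10 umin 253.2 vmax 250.6 | 15 umin 253.1 vmax 248.7 | 20 umin 253.1 vmax 246.7 | 25 umin 253.2 vmax 244.6 | 30 umin 253.3 vmax 242.5 | 35 umin 253.6 vmax 240.2 | 40 umin 253.9 vmax 240.7 | 45 umin 254.3 vmax 241.7 | 50 umin 254.8 vmax 242.8 | 
[298.51 211.33   8.81 125.  ]
[289.91 194.47  15.91  63.  ]
[[298.62032181 210.31603423]
 [298.20279793 209.13250957]] [[289.4067251  197.88270577]
 [289.71663055 193.77991466]]
[-8.64747276e-02  4.13431848e-01  2.05879490e+00  1.45508298e-04
  6.68878008e-01 -1.85372581e+00]
```

The cover has popped: its mark moved 4.4 px up in the scene view, against 4.1 predicted. Next I'll lay the bar down here; pressing it on the table will level it in the grip.

>>> jog_arm(
  targets=[
    {"xyz": [0,0,0.15],"spin": 0},
    {"xyz": [0,0,0.07],"spin": 0},
    {"xyz": [0,0,0.06],"spin": 0},
    {"xyz": [0,0,0.06],"spin": 0},
    {"xyz": [0,0,0.04],"spin": 0},
    {"xyz": [0,0,0],"spin": 0},
    {"xyz": [0,0,0],"spin": 0},
    {"xyz": [0,0,0],"spin": 0},
    {"xyz": [0,0,0],"spin": 0},
    {"xyz": [0,0,0],"spin": 0},
  ],
)

```text
time: 27.3
tool_pos: [406.9, 41.3, -14.1]
tcp_rot: [3.141, -0.0, -2.945]
contact_force: [0.5, -0.1, 0.3]
grip_width: 21.7
finger_force: 30.0
```

>>> jog_arm(
  targets=[
    {"xyz": [0,0,0],"spin": 0},
    {"xyz": [0,0,0],"spin": 0},
    {"xyz": [0,0,0],"spin": 0},
    {"xyz": [0,0,0],"spin": 0},
    {"xyz": [0,0,0],"spin": 0},
    {"xyz": [0,0,0],"spin": 0},
    {"xyz": [0,0,-0.3],"spin": 0},
    {"xyz": [0,0,-0.6],"spin": 0},
    {"xyz": [0,0,-0.5],"spin": 0},
    {"xyz": [0,0,0],"spin": 0},
  ],
  gripper=100,
)

```text
time: 28.55
tool_pos: [409.2, 41.2, 100.4]
tcp_rot: [-3.14, 0.006, -2.945]
contact_force: [-0.1, 0.1, 0.0]
grip_width: 91.4
finger_force: 0.0
```

Run:
```python
from orange import *
from fit import *
o=bot.get_obs();print(o['tool_pos'],o['contact_force'])
i=bot.capture('scene');cv2.imwrite('pics/scene13.png',i); t=bot.capture('top');cv2.imwrite('pics/top13.png',t)
print(np.round(orange('top',t,(290,204,18,15)),2),np.round(orange('scene',i,(281,186,18,16)),2))
w=(235,205,50,65)
m=mask(i,w,'red'); print(m.sum()/64, fit([('scene',w,m)],box(-85,15,-11,11,0,20),(428,45,.197)))
# cover outline estimate: bright whitish in top
```

```text
[409.17682701  41.19008702 100.44454408] [-0.11319772  0.10967478  0.03311757]
[298.52 211.33   9.12 123.  ] [289.54 192.93   5.34  30.  ]
244.359375 (array([4.26593794e+02, 4.90930104e+01, 2.72945494e-01]), np.float64(0.35405077050962336))
```

The bar is released. Now I'll move over the raised cover end and grip it just above the rim.

>>> jog_arm(
  targets=[
    {"xyz": [-0.5,0,0],"spin": 0},
    {"xyz": [-0.5,0,0],"spin": 0},
    {"xyz": [-0.5,0,0],"spin": 0},
    {"xyz": [-0.51,0,0],"spin": 0},
    {"xyz": [0,0,0.3],"spin": 0},
    {"xyz": [0,0,0.27],"spin": 0},
    {"xyz": [0,0,0.08],"spin": 0},
    {"xyz": [0,0,0.06],"spin": 0},
    {"xyz": [0,0,0],"spin": 0},
    {"xyz": [0,0,0],"spin": 0},
  ],
)

```text
time: 29.9
tool_pos: [565.3, 72.6, 41.8]
tcp_rot: [-3.141, 0.001, -2.945]
contact_force: [-0.2, -0.3, -0.7]
grip_width: 91.8
finger_force: 0.0
```

>>> jog_arm(
  targets=[
    {"xyz": [0,0,0],"spin": 0},
    {"xyz": [0,0,0],"spin": 0},
    {"xyz": [0,0,0],"spin": 0},
    {"xyz": [0,0,0],"spin": 0},
    {"xyz": [0,0,0],"spin": 0},
    {"xyz": [0,0,0],"spin": 0},
    {"xyz": [0,0,0],"spin": 0},
    {"xyz": [0,0,0],"spin": 0},
    {"xyz": [0,0,0],"spin": 0},
    {"xyz": [0,0,0],"spin": 0},
  ],
  gripper=0,
)

```text
time: 31.15
tool_pos: [564.9, 72.6, 41.2]
tcp_rot: [-3.142, 0.0, -2.945]
contact_force: [0.5, -1.7, -0.1]
grip_width: 59.3
finger_force: 30.0
```

>>> jog_arm(
  targets=[
    {"xyz": [0,0,-0.15],"spin": 0},
    {"xyz": [0,0,-0.25],"spin": 0},
    {"xyz": [0,0,-0.4],"spin": 0},
    {"xyz": [0,0,-0.4],"spin": 0},
    {"xyz": [0.22,-0.395,0],"spin": 0},
    {"xyz": [0.22,-0.395,0],"spin": 0},
    {"xyz": [0.22,-0.395,0],"spin": 0},
    {"xyz": [0.22,-0.395,0],"spin": 0},
    {"xyz": [0.22,-0.395,0],"spin": 0},
    {"xyz": [0,0,0],"spin": 0},
  ],
)

```text
time: 32.4
tool_pos: [508.8, -101.0, 137.8]
tcp_rot: [3.142, 0.0, -2.948]
contact_force: [-0.0, 0.6, -1.7]
grip_width: 59.5
finger_force: 30.0
```

```bash
cat > cov.py <<'E'
from fit import *
# fit cover pose in grip: params (along offset gx, z of cover underside at grip, pitch far-end-down +) on whitish mask, scene view
def cover(k,n='scene'):
    o=bot.get_obs(); p=o['tool_pos']; y=o['tcp_rot'][2]; print(p.round(1),o['contact_force'].round(1),o['grip_width'],o['finger_force'])
    i=bot.capture(n); cv2.imwrite(f'pics/{n}{k}.png',i)
    q=proj(n,p)[0]; print(n,'tcp px',q)
    for a in (-8,0,8,16,30,45,60):  # positive: far end down
        c,s=np.cos(np.radians(a)),np.sin(np.radians(a)); P=box(-92,8,-30,30,-18+8,8)
        Q=np.c_[c*P[:,0]-0*s*P[:,2],P[:,1],s*P[:,0]+c*P[:,2]]; w=place(Q,(p[0],p[1],y))+[0,0,p[2]+22]
        h=proj(n,w); print(a,h.min(0).round(1),h.max(0).round(1))
    return i,q
E
python3 - <<'E'
from cov import *
i,q=cover(14)
i2=bot.capture('top'); cv2.imwrite('pics/top14.png',i2)
for n,im in(('scene',i),('top',i2)):
    q=proj(n,bot.get_obs()['tool_pos']+[0,0,22])[0].astype(int); u,v=q-[30,35]
    j=im[v:v+70,u:u+65].astype(int); sat=(j.max(2)-j.min(2))/(j.max(2)+1)
    m=(sat<.2)&(j.max(2)>110)
    print(n,u,v); print("\n".join("".join('#' if x else '.' for x in r[::1]) for r in m[::2]))
E
```

```text
[ 508.8 -101.   137.8] [-0.   0.6 -1.7] 59.54749953473534 29.9593386054039
scene tcp px [333.86254832 201.00635516]
-8 [321.8 168.3] [354.9 201. ]
0 [321.8 172.3] [354.7 200.7]
8 [321.8 176.6] [354.4 200.3]
16 [321.8 181.2] [353.9 199.8]
30 [321.9 189.4] [352.8 198.7]
45 [322.1 189. ] [351.  206.2]
60 [322.3 188.8] [349.  213.8]
scene 303 158
........................###########################..............
..................................#################..............
.................................................................
.................................................................
.................................................................
............................#....................................
.................................................................
..............................................................###
.............#####........................................######.
.............#####.........................................#####.
.............####..............###########...................###.
..............###............
[... 3176 characters left out ...]
................###########...######....
.............................................######...######.....
......................................................#####......
.....................................................#####.......
.................................................................
.................................................................
.................................................................
.................................................................
.................................................................
.................................................................
.................................................................
```

The cover is held with its far end about 8° down (scene px u 323–353, v 178–198). I'll lower it and press it flat.

>>> jog_arm(
  targets=[
    {"xyz": [0,0,0.5],"spin": 0},
    {"xyz": [0,0,0.5],"spin": 0},
    {"xyz": [0,0,0.5],"spin": 0},
    {"xyz": [0,0,0.2],"spin": 0},
    {"xyz": [0,0,0.06],"spin": 0},
    {"xyz": [0,0,0.06],"spin": 0},
    {"xyz": [0,0,0.06],"spin": 0},
    {"xyz": [0,0,0],"spin": 0},
    {"xyz": [0,0,0],"spin": 0},
    {"xyz": [0,0,0],"spin": 0},
  ],
)

```text
time: 33.75
tool_pos: [510.0, -99.7, -12.8]
tcp_rot: [-3.141, 0.001, -2.945]
contact_force: [0.9, -1.0, 0.1]
grip_width: 59.5
finger_force: 30.0
```

>>> jog_arm(
  targets=[
    {"xyz": [0,0,0],"spin": 0},
    {"xyz": [0,0,0],"spin": 0},
    {"xyz": [0,0,0],"spin": 0},
    {"xyz": [0,0,0],"spin": 0},
    {"xyz": [0,0,0],"spin": 0},
    {"xyz": [0,0,0],"spin": 0},
    {"xyz": [0,0,-0.3],"spin": 0},
    {"xyz": [0,0,-0.6],"spin": 0},
    {"xyz": [0,0,-0.7],"spin": 0},
    {"xyz": [0.7,0,-0.1],"spin": 0},
  ],
  gripper=100,
)

```text
time: 35.0
tool_pos: [459.0, -111.9, 126.8]
tcp_rot: [-3.135, 0.01, -2.943]
contact_force: [-0.8, 0.0, -0.3]
grip_width: 91.5
finger_force: 0.0
```

>>> jog_arm(
  targets=[
    {"xyz": [0.5,0,-0.5],"spin": 0},
    {"xyz": [0,-0.7,-0.5],"spin": 0},
    {"xyz": [0,-0.7,0],"spin": 0},
    {"xyz": [0,-0.7,0],"spin": 0},
    {"xyz": [0,-0.7,0],"spin": 0},
    {"xyz": [0,0,0],"spin": 0},
    {"xyz": [0,0,0],"spin": 0},
    {"xyz": [0,0,0],"spin": 0},
    {"xyz": [0,0,0],"spin": 0},
    {"xyz": [0,0,0],"spin": 0},
  ],
)

```text
time: 36.25
tool_pos: [458.0, -332.2, 199.4]
tcp_rot: [-3.141, 0.0, -2.944]
contact_force: [0.4, 0.0, 0.2]
grip_width: 91.7
finger_force: 0.0
```

Run:
```python
from fit import *
from orange import orange
I={n:bot.capture(n) for n in('scene','top')}
for n in I: cv2.imwrite(f'pics/{n}15.png',I[n])
# bar
W={'scene':(225,200,65,70),'top':(295,215,40,70)}
it=[(n,W[n],mask(I[n],W[n],'red')) for n in W]
for t in it: print('bar',t[0],t[2].sum()/64,fit([t],box(-85,15,-11,11,0,20),(428,45,.197)))
# cover: white mask, box fit
def wm(i,w):
    u,v,ww,h=w; j=cv2.resize(i[v:v+h,u:u+ww],None,fx=S,fy=S,interpolation=cv2.INTER_CUBIC).astype(int)
    m=((j.max(2)-j.min(2))<.3*j.max(2)).astype(np.uint8)&(j.max(2)>75)
    m=cv2.morphologyEx(m.astype(np.uint8),cv2.MORPH_OPEN,np.ones((15,15)))
    c=max(cv2.findContours(m,0,1)[0],key=cv2.contourArea); o=np.zeros(m.shape,np.uint8); cv2.fillConvexPoly(o,cv2.convexHull(c),1); return o
W={'scene':(310,195,60,50),'top':(325,190,50,50)}
its=[(n,W[n],wm(I[n],W[n])) for n in W]
B=box(-50,50,-30,30,0,18)
print('both',fit(its,B,(551,-92,-2.945)))
for t in its: print(t[0],t[2].sum()/64,fit([t],B,(551,-92,-2.945)))
o=bot.get_obs();print(o['time'],o['tool_pos'],o['dq'].round(3))
# bystander change vs start
for n in I:
    d=cv2.absdiff(I[n],cv2.imread(f'pics/{n}0.png')).max(2)
    for nm,(x,y) in dict(tape=(690,-413),jar=(745,-245),candle=(710,-145),stapler=(469,-396),cone=(755,0)).items():
        u,v=proj(n,[x,y,15])[0].astype(int); print(n,nm,d[v-9:v+10,u-9:u+10].mean().round(1),end=' ')
```

```text
bar scene 245.3125 (array([4.27495372e+02, 4.97935927e+01, 2.75611475e-01]), np.float64(0.34821656050955413))
bar top 170.875 (array([4.22815811e+02, 4.55701390e+01, 1.90142478e-01]), np.float64(0.19376371616678859))
both (array([552.21001114, -91.29707684,  -2.95596317]), np.float64(0.1568964654929408))
scene 642.71875 (array([553.96766869, -90.80493257,  -2.95364311]), np.float64(0.051927845577867456))
top 573.9375 (array([551.37347668, -90.59960896,  -2.96231462]), np.float64(0.09525754110857018))
36.35 [ 457.99870261 -332.52249529  199.23241496] [-0.003  0.004 -0.002  0.    -0.    -0.   ]
scene tape 9.7 scene jar 10.9 scene candle 23.4 scene stapler 13.3 scene cone 6.7 top tape 1.9 top jar 2.0 top candle 15.0 top stapler 49.4 top cone 1.8
```

```bash
python3 -c "
from plant import bot
print(bot.close_job())"
```

```text
the job is handed in; nothing more can be done
None
```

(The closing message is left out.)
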